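# Lock the blue rack stop into the fraction collector's track

## Robot

A 7-joint arm with a two-finger parallel gripper is mounted at the origin on the work surface. World frame = base frame: x ahead of the robot, y to its left, z up, the work surface at z = 0. Lengths are in m, angles in rad, forces in N, time in s.
With the tool pointing down it reaches from about 0.35 to 0.9 m from the base axis. Payload 19.9 kg.
Tool frame: the origin (TCP) lies at the centre of the arm's flange, where the gripper is bolted on; the fingertips stand 199 mm ahead of it and the grasp point (between the pads) lies 180 mm ahead of it; z points along the fingers, y is the line along which they close (so a half turn about z gives the same grasp; the last joint's range is limited). The gripper opens to 94 mm and grips with 3 to 60 N. Pads are 16 mm wide; open, the fingers measure 119 mm over their backs; the gripper's body (75 mm by 177 mm) begins 78 mm behind the grasp point.
Start: joints at [-1.284, 0.417, -0.01, 1.614, 0.005, 1.111, -0.053], TCP at [0.202, 0.592, 0.405] pointing down, gripper open.
Joint ranges: [-2.81, 2.81], [-0.39, 2.02], [-1.27, 1.25], [0.06, 2.57], [-1.19, 4.33], [0.19, 2], [-2.82, 2.82]. Speed limits (rad/s): [1.89, 1.89, 2.39, 2.39, 3.01, 3.01, 3.01].

## Interface

Orientations are given as a unit quaternion [x, y, z, w].
In Python, from cell import sensors, viewer, ticket gives the robot as it stands.
- The arm moves only by the tool move_arm, never from a script. Its argument "moves" is a list of rows, each a list of 2 entries, a list of its own where there are three numbers: the shift along the tool's x, y, z as a fraction of full scale, then the turn, a rotation vector about the tool's x, y, z as a fraction of full scale. In form: [[[tx, ty, tz], [rx, ry, rz]], ...]. A call has 1 to 5 rows; each row is the pose to reach, as a shift and turn from the pose commanded when the call began, along the tool's axes at that moment, turning the shorter way round; what a row does not reach only later rows make up. Full scale, the value 1, is 15 cm for a shift and pi rad for a turn. A row lasts 1/8 s, in which the tool goes at most 62.5 mm and 10.7 degrees, less where a joint would pass 70% of its speed; a pose out of reach is approached as far as the arm can. A call with a number of a shift or a turn outside -1 to 1 is refused whole. A call with a gripper value outside its range is refused whole. "fingers" is the gripper command: -1 is fully open, 1 is shut, values between are in proportion, set as the call begins (left out, the last holds). The fingers move at their own pace and stop on an object; "squeeze" is the grip in N (left out, the last holds). Time passes only in rows, so rows that repeat a pose let the fingers close. It gives the time, the measured TCP pose, the force, the opening and the grip force at its end, in the units of the state.
- sensors.get_obs(): the state, without advancing time (a new reading comes with each control period).
- viewer.grab_frame(name): name is "side" or "top" or "wrist"; returns a dict with "pixels" (400x640x3 uint8, blue, green, red), "fx", "fy", "cx", "cy" (pixels), "rvec" (rotation vector, rad) and "tvec" (3), from world to camera coordinates, as OpenCV has them; the wrist camera has in their place "hand_eye" (4x4, takes a point from camera to tool coordinates, whose origin is the TCP and whose axes are the flange's). Camera axes: x right, y down, z forward; pixel columns grow to the right and rows downward; lengths in m; the calibration is good to about 2 mm. A picture is of the moment at which its call begins: read the wrist's pose just before it. There is no depth.
- ticket.sign_off(): hands the job in; it is judged then, once.
The state is a dict: "time": time; "joint_pos": joint angles; "joint_velocities": joint speeds; "joint_torque": joint torques, N m; "position": TCP position; "tool_rot": TCP orientation; "ft_force": force on the tool from outside, world axes, zero at the start; "torque": the same for the moment, N m; "finger_gap": finger opening in m; "finger_force": force on a finger pad.
Only numpy, scipy, OpenCV 4.12 (cv2) and the standard library are available. Lean on these libraries where they do the work, as an engineer would, in place of code of your own. Each camera call takes 0.05 s, during which the arm holds its last target. There are 200 camera calls.

## Task

Fit the blue-winged rack stop in the fraction collector's black T-slot track at the yellow mark: lower its foot into the slot with the foot lying along the slot until the black collar sits on the track, then give it a quarter turn, either way, so that the wing stands square across the slot and the foot is locked under the lips. Let go of it there, and leave the orange-winged stop where it stands.

Things in the scene. Friction and masses are not known exactly. Their poses are not given: they have to be found in the camera images.
- blue_stop_grip (a point): Blue-winged rack stop, loose, 73 mm tall, upright on the table. Steel foot bar 58 (its x) x 24 x 10 mm; neck 20 mm thick; black collar disc 56 mm wide, 25-31 mm up; blue wing 50 (x, along the foot) x 16 mm (y), 31-73 mm up, gripped across the 16 mm. Point: the wing's middle, 52 mm above the foot's underside, 27 above the collar's underside. z up. A half turn about z is the same.
- slot_mark (a point): The stop's place: point on the slot's centreline, level with the track's top (36 mm above the table), between two yellow lines painted across the lips. x along the slot, y across, z up. With the collar resting on the lips the foot hangs clear inside, its top 15 mm below this point, and turns freely; it enters only lengthwise. 65 mm or more from the track's ends.
- deck: The fixed collector deck with the black T-slot track, 300 mm long (x) and 90 wide. Origin: on the table under the middle of the slot; x along the slot, z up. Slot 40 mm wide, open at both ends, between lips 7 mm thick; the space under them is 80 wide, 25 high. Cream tube racks, tops 90 mm above the table (tubes 100), stand on the +y side from 78 mm off the centreline.
- orange_stop_grip (a point): A second stop of the same shape and size with an orange wing, loose, upright on the table at least 100 mm from the blue one; leave it alone. The point is the middle of its wing, 52 mm above its underside.
Not all that is in view belongs to the job. What is shaped like the part that bears blue_stop_grip but turquoise is not meant.

How it is judged:
On the way:
1. the blue stop's foot is down in the slot, beneath the lips, lying along the slot (z of blue_stop_grip in the frame of slot_mark between 0.015 and 0.034 m and horizontal distance between blue_stop_grip and slot_mark below 0.05 m and angle between the x axis of blue_stop_grip and the x axis of slot_mark, either way round below 0.3 rad), for 0.1 s.
At the end, for the whole second after the job is handed in: The blue stop sits upright in the slot (within 7 degrees) with its collar on the track (within 4 mm), its centre within 20 mm of the yellow mark's point, and its wing and foot square across the slot within 15 degrees, released (horizontal distance between blue_stop_grip and slot_mark below 0.02 m and z of blue_stop_grip in the frame of slot_mark between 0.022 and 0.031 m and angle between blue_stop_grip's own z axis and vertical below 0.12 rad and angle between the x axis of blue_stop_grip and the y axis of slot_mark, either way round below 0.26 rad); the robot touches nothing.
It fails at once if the orange stop is moved by more than 30 mm (distance of orange_stop_grip from where it was at the start of the episode above 0.03 m).
It also fails if it takes over 43 s, if anything falls off the work surface, if the arm or the gripper's body presses on something with over 40 N, if the wrist force passes 120 N, or if a joint passes its speed limit or range.

## Working session

There is one attempt and no reset: what is moved stays moved. The work goes in short steps, Python scripts to look and compute and a tool call to move; the robot and the scene stay as the last step left them, time stands still between calls to the robot, and variables do not carry over. Pictures are saved under pics/ and viewed, at most 10 in all, crops included, and the job is handed in when it is done.

Besides the shell and the picture viewer there is one more tool, called after "Call:" as a command line: name --argument value ..., lists and objects as JSON in quotes. move_arm: Moves the arm, as the interface text tells. Its arguments: {"type":"object","properties":{"moves":{"type":"array","items":{"type":"array"}},"fingers":{"type":"number"},"squeeze":{"type":"number"}},"required":["moves"]}

```bash
mkdir -p pics; ls; python3 - <<'E'
from cell import sensors, viewer
import cv2,pickle
o=sensors.get_obs();print({k:o[k] for k in('time','position','tool_rot','finger_gap','ft_force')})
F={}
for n in('top','side'):
    f=viewer.grab_frame(n);F[n]=f;cv2.imwrite(f'pics/{n}0.png',f['pixels']);print(n,f['fx'],f['cx'],f['cy'],f['rvec'],f['tvec'])
pickle.dump(F,open('f0.pkl','wb'))
E
```

```text
pics
{'time': 0.0, 'position': array([0.20172312, 0.59140068, 0.4040218 ]), 'tool_rot': array([ 1.63599177e-01,  9.86526696e-01, -6.19284598e-04, -6.18896676e-05]), 'finger_gap': 0.09410452475917536, 'ft_force': array([ 0.85620181, -0.11895989, -0.23910269])}
top 369.9780131833776 325.79060821293774 202.10558334385868 [ 2.17833861 -2.19238614  0.0953489 ] [-0.09909898  0.58355475  0.73985631]
side 496.9720862910688 323.90035119635684 198.67155252455092 [ 0.29631004 -2.89457485  1.00151959] [0.53558029 0.19549749 0.75244715]
```

View pics/top0.png

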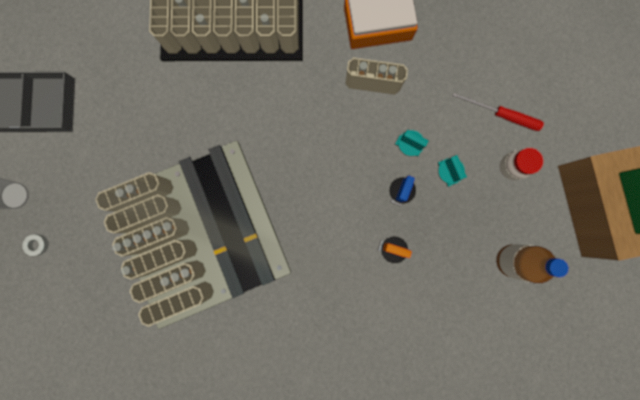

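View pics/side0.png

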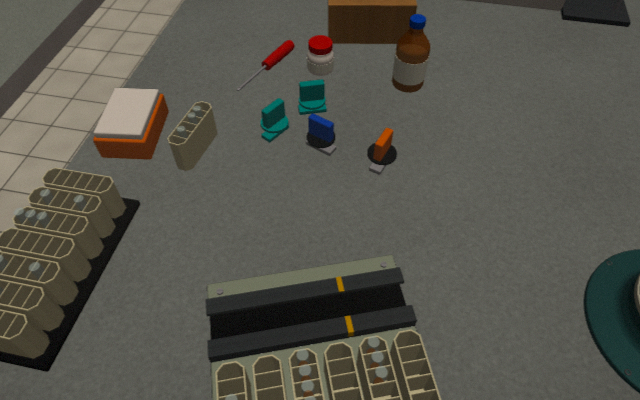

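The top view shows the blue wing at (404,188), orange at (398,251) and the yellow marks at (220,251) and (250,238). In the side view, blue is at (320,128) and the marks are at (340,284) and (350,326). The two turquoise shapes are decoys.

```bash
cat > h.py <<'E'
import cv2,numpy as np
from scipy.spatial.transform import Rotation as R
def cam(f,obs=None):
    if 'hand_eye' in f:
        T=np.eye(4);T[:3,:3]=R.from_quat(obs['tool_rot']).as_matrix();T[:3,3]=obs['position'];T=T@f['hand_eye'];return T[:3,:3],T[:3,3]
    m=R.from_rotvec(np.ravel(f['rvec'])).as_matrix();return m.T,-m.T@np.ravel(f['tvec'])
def ray(f,p,obs=None):
    M,c=cam(f,obs);p=np.atleast_2d(p).astype(float)
    d=np.c_[(p[:,0]-f['cx'])/f['fx'],(p[:,1]-f['cy'])/f['fy'],np.ones(len(p))]@M.T
    return c,d
def plane(f,p,z,obs=None):
    c,d=ray(f,p,obs);return c+d*((z-c[2])/d[:,2])[:,None]
HSV={'blue':((108,120,40),(125,255,255)),'orange':((5,150,120),(17,255,255)),'yellow':((18,130,100),(30,255,255))}
def blobs(f,col,amin=15,roi=None):
    m=cv2.inRange(cv2.cvtColor(f['pixels'],cv2.COLOR_BGR2HSV),*map(np.array,HSV[col]))
    n,l,s,c=cv2.connectedComponentsWithStats(m)
    return [(s[i,4],c[i].round(1),cv2.minAreaRect(np.argwhere(l==i)[:,::-1].astype(np.float32)),l==i) for i in range(1,n) if s[i,4]>=amin]
def tri(f1,p1,f2,p2):
    c1,d1=ray(f1,p1);c2,d2=ray(f2,p2);A=np.c_[d1[0],-d2[0]];s=np.linalg.lstsq(A,c2-c1,rcond=None)[0]
    a,b=c1+s[0]*d1[0],c2+s[1]*d2[0];return (a+b)/2,np.linalg.norm(a-b)
E
python3 - <<'E'
from h import *;import pickle
F=pickle.load(open('f0.pkl','rb'))
for n in F:
    print(n,'cam',cam(F[n])[1].round(3))
    for c in HSV:
        for a,ce,r,_ in blobs(F[n],c):
            z=.036 if c=='yellow' else .052
            print(c,a,ce,cv2.boxPoints(r).round(0).astype(int).tolist(),plane(F[n],ce,z).round(4))
E
```

```text
top cam [ 0.523 -0.096  0.784]
blue 254 [404.9 189.3] [[395, 199], [405, 174], [416, 178], [406, 204]] [[ 0.6053 -0.2605  0.052 ]]
blue 263 [556.5 267.2] [[546, 259], [567, 259], [567, 276], [546, 276]] [[ 0.4494 -0.5558  0.052 ]]
orange 374 [374.2  28.7] [[333, 32], [345, -1], [417, 26], [405, 59]] [[ 0.939  -0.2049  0.052 ]]
orange 217 [397.9 250.4] [[384, 251], [387, 242], [412, 251], [409, 259]] [[ 0.4844 -0.2439  0.052 ]]
yellow 54 [249.9 237.6] [[243, 238], [255, 233], [257, 237], [245, 242]] [[0.5113 0.0503 0.036 ]]
yellow 62 [219.7 250.2] [[213, 250], [225, 245], [227, 250], [215, 255]] [[0.4866 0.1105 0.036 ]]
side cam [0.463 0.413 0.711]
blue 206 [417.3  21.1] [[410, 14], [425, 14], [425, 28], [410, 28]] [[ 0.4588 -0.6583  0.052 ]]
blue 503 [320.7 127.3] [[303, 130], [311, 112], [339, 125], [331, 142]] [[ 0.6072 -0.2623  0.052 ]]
orange 131 [343.    2.3] [[329, 0], [363, 0], [363, 4], [329, 4]] [[ 0.6441 -0.7026  0.052 ]]
orange 96 [386.    2.3] [[370, 0], [400, 0], [400, 4], [370, 4]] [[ 0.541  -0.7242  0.052 ]]
orange 46 [410.3   2. ] [[404, 0], [415, 0], [415, 4], [404, 4]] [[ 0.4829 -0.7378  0.052 ]]
orange 332 [135.9 128. ] [[92, 138], [161, 93], [178, 119], [109, 164]] [[ 0.9501 -0.1889  0.052 ]]
orange 157 [383.8 136.6] [[375, 143], [387, 126], [393, 130], [381, 148]] [[ 0.4865 -0.262   0.052 ]]
yellow 85 [339.6 283.4] [[335, 277], [340, 275], [344, 290], [339, 291]] [[0.5123 0.0492 0.036 ]]
yellow 101 [348.9 323.8] [[344, 316], [350, 315], [354, 331], [348, 333]] [[0.4873 0.1108 0.036 ]]
```

Both views agree: blue is at about (0.606,-0.262) and the mark at about (0.499,0.080), with the slot at about 22°. The mark spacing of 66 mm fits the expected 65. The tool yaw already suits the wing, so I'm moving over.

Call:
move_arm --moves '[[[-1,-1,0],[0,0,0]],[[-1,-1,0],[0,0,0]],[[-1,-1,0],[0,0,0]],[[-1,-1,0],[0,0,0]]]' --fingers -1

```text
time: 0.6
position: [0.2968, 0.3981, 0.4047]
tool_rot: [0.165, 0.986, -0.0, 0.0]
ft_force: [0.4, 1.4, -0.6]
finger_gap: 0.0938
finger_force: 0.0
```

Call:
move_arm --moves '[[[-1,-1,0],[0,0,0]],[[-1,-1,0],[0,0,0]],[[-1,-1,0],[0,0,0]],[[-1,-1,0],[0,0,0]]]'

```text
time: 1.1
position: [0.3898, 0.2077, 0.4047]
tool_rot: [0.165, 0.986, -0.0, 0.0]
ft_force: [-0.5, 0.3, 0.5]
finger_gap: 0.0939
finger_force: 0.0
```

Call:
move_arm --moves '[[[-1,-1,0],[0,0,0]],[[-1,-1,0],[0,0,0]],[[-1,-1,0],[0,0,0]],[[-1,-1,0],[0,0,0]]]'

```text
time: 1.6
position: [0.4831, 0.0171, 0.4046]
tool_rot: [0.166, 0.986, -0.0, 0.0]
ft_force: [-0.3, 1.4, 0.7]
finger_gap: 0.0943
finger_force: 0.0
```

Call:
move_arm --moves '[[[-1,-1,0],[0,0,0]],[[-1,-1,0],[0,0,0]],[[-1,-1,0],[0,0,0]],[[-1,-1,0],[0,0,0]]]'

```text
time: 2.1
position: [0.5763, -0.1734, 0.4041]
tool_rot: [0.165, 0.986, -0.001, -0.0]
ft_force: [-0.4, -0.2, 0.5]
finger_gap: 0.0937
finger_force: 0.0
```

Call:
move_arm --moves '[[[-0.38,-0.5,0],[0,0,0]],[[-0.38,-0.5,0],[0,0,0]],[[-0.38,-0.5,0],[0,0,0]],[[-0.38,-0.5,0],[0,0,0]]]'

```text
time: 2.6
position: [0.6056, -0.2589, 0.4043]
tool_rot: [0.163, 0.987, 0.0, -0.0]
ft_force: [0.5, 0.5, 0.1]
finger_gap: 0.094
finger_force: 0.0
```

```bash
python3 - <<'E'
from h import *;from cell import sensors,viewer
import pickle
o=sensors.get_obs();f=viewer.grab_frame('wrist');pickle.dump((o,f),open('w1.pkl','wb'))
cv2.imwrite('pics/w1.png',f['pixels']);print(o['position'],o['joint_pos'].round(2) if hasattr(o['joint_pos'],'round') else o['joint_pos'])
print(cam(f,o)[1])
for a,ce,r,_ in blobs(f,'blue'):print(a,ce,cv2.boxPoints(r).round(0).tolist(),plane(f,ce,.073,o).round(4),plane(f,ce,.052,o).round(4))
for a,ce,r,_ in blobs(f,'orange'):print('or',a,ce,plane(f,ce,.06,o).round(4))
E
```

```text
[ 0.6056288  -0.25886125  0.40428634] [-0.01  0.52  0.52  1.54 -0.28  1.16  1.81]
[ 0.53901304 -0.23588527  0.38454472]
722 [315.5 192. ] [[307.0, 216.0], [309.0, 167.0], [325.0, 168.0], [322.0, 217.0]] [[ 0.6038 -0.2587  0.073 ]] [[ 0.6081 -0.2602  0.052 ]]
or 866 [294.2  74.9] [[ 0.4842 -0.2407  0.06  ]]
or 467 [ 32.7 113.2] [[ 0.431  -0.5124  0.06  ]]
```

View pics/w1.png

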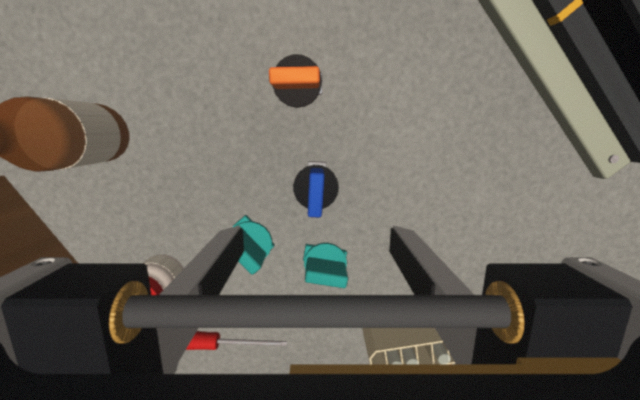

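The wrist view shows the blue wing at (315,192), nearly vertical in the image, between the decoys and the orange stop. Next I'll compute its yaw and centre from the top-face edges.

```bash
python3 - <<'E'
from h import *;import pickle
o,f=pickle.load(open('w1.pkl','rb'))
m=max(blobs(f,'blue'),key=lambda b:b[0])[3]
ys=np.arange(172,214);L=[np.flatnonzero(m[y])[0] for y in ys];Rr=[np.flatnonzero(m[y])[-1]+1 for y in ys]
for e in(L,Rr):
    k=np.polyfit(ys,e,1);P=plane(f,[[np.polyval(k,175),175],[np.polyval(k,212),212]],.073,o);d=P[1]-P[0];print(k.round(3),P.round(4).tolist(),np.degrees(np.arctan2(d[1],d[0])).round(1))
yy=np.flatnonzero(m.any(1));print(yy.min(),yy.max(),f['pixels'][160:220:3,316].tolist())
far=plane(f,[[314.5,217]],.073,o);print('far end',far)
a=np.radians(-21)
t=R.from_quat(o['tool_rot']).as_matrix();print('tool x,y yaw',np.degrees(np.arctan2(t[1,:2],t[0,:2])))
E
```

```text
[-3.9000e-02  3.1597e+02] [[0.5842, -0.2591, 0.073], [0.6221, -0.274, 0.073]] -21.4
[-6.30000e-02  3.35692e+02] [[0.5895, -0.2435, 0.073], [0.6273, -0.2588, 0.073]] -22.0
168 216 [[124, 132, 136], [149, 153, 159], [49, 48, 48], [82, 44, 32], [104, 55, 36], [177, 90, 49], [182, 93, 50], [183, 92, 51], [184, 92, 52], [183, 94, 51], [181, 92, 51], [181, 90, 50], [181, 91, 48], [181, 89, 50], [178, 88, 46], [177, 86, 44], [176, 84, 44], [176, 86, 47], [174, 84, 42], [130, 99, 87]]
far end [[ 0.62989291 -0.26876737  0.073     ]]
tool x,y yaw [161.18129343  71.18128098]
```

Call:
move_arm --moves '[[[-0.015,-0.006,0.2],[0,0,0.016]],[[-0.015,-0.006,0.45],[0,0,0.016]],[[-0.015,-0.006,0.7],[0,0,0.016]],[[-0.015,-0.006,0.9],[0,0,0.016]]]'

```text
time: 3.15
position: [0.6075, -0.2595, 0.2685]
tool_rot: [0.188, 0.982, 0.0, -0.0]
ft_force: [0.5, -1.0, -0.4]
finger_gap: 0.0941
finger_force: 0.0
```

Call:
move_arm --moves '[[[0,0,0.1],[0,0,0]],[[0,0,0.2],[0,0,0]],[[0,0,0.2],[0,0,0]]]'

```text
time: 3.52
position: [0.6075, -0.2608, 0.2393]
tool_rot: [0.188, 0.982, 0.0, -0.0]
ft_force: [-0.2, 0.4, 0.8]
finger_gap: 0.0941
finger_force: 0.0
```

```bash
python3 - <<'E'
from h import *;from cell import sensors,viewer
o=sensors.get_obs();f=viewer.grab_frame('wrist')
cv2.imwrite('pics/w2.png',f['pixels']);print(o['position'],o['ft_force'])
t=R.from_quat(o['tool_rot']).as_matrix();print('yaw',np.degrees(np.arctan2(t[1,:2],t[0,:2])))
E
```

```text
[ 0.60745702 -0.26079363  0.23934888] [-0.20457392  0.42561374  0.79339634]
yaw [158.29844486  68.29844655]
```

View pics/w2.png

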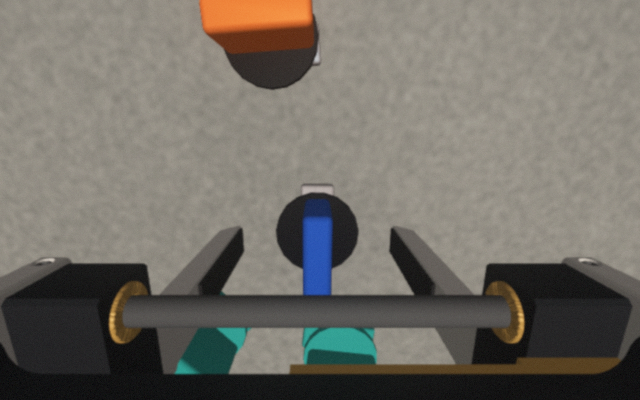

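The wing at x≈317 is centred and square between the fingers at 237 and 397. Closing now.

Call:
move_arm --moves '[[[0,0,0],[0,0,0]],[[0,0,0],[0,0,0]],[[0,0,0],[0,0,0]],[[0,0,0],[0,0,0]],[[0,0,0],[0,0,0]]]' --fingers 1 --squeeze 40

```text
time: 4.2
position: [0.6075, -0.2611, 0.2397]
tool_rot: [0.188, 0.982, -0.0, 0.0]
ft_force: [-0.1, 0.4, 0.6]
finger_gap: 0.0477
finger_force: 0.0
```

Call:
move_arm --moves '[[[0,0,0],[0,0,0]],[[0,0,0],[0,0,0]],[[0,0,0],[0,0,0]]]'

```text
time: 4.58
position: [0.6075, -0.2611, 0.2397]
tool_rot: [0.188, 0.982, -0.0, 0.0]
ft_force: [-0.0, 0.1, 0.6]
finger_gap: 0.0178
finger_force: 0.0
```

Call:
move_arm --moves '[[[0,0,0],[0,0,0]],[[0,0,0],[0,0,0]],[[0,0,0],[0,0,0]]]'

```text
time: 4.95
position: [0.6075, -0.2611, 0.2396]
tool_rot: [0.188, 0.982, -0.0, -0.0]
ft_force: [0.1, 0.3, -1.7]
finger_gap: 0.0159
finger_force: 40.0
```

Call:
move_arm --moves '[[[0,0,-0.3],[0,0,0]],[[0,0,-0.6],[0,0,0]],[[0,0,-0.8],[0,0,0]],[[0,0,-0.8],[0,0,0]]]'

```text
time: 5.45
position: [0.6077, -0.2613, 0.3619]
tool_rot: [0.188, 0.982, -0.0, 0.002]
ft_force: [0.7, -0.8, -2.2]
finger_gap: 0.0156
finger_force: 40.0
```

Call:
move_arm --moves '[[[0.2,0.25,0],[0,0,0]],[[0.45,0.55,0],[0,0,0]],[[0.7,0.85,0],[0,0,0]],[[0.75,0.92,0],[0,0,0]]]'

```text
time: 5.95
position: [0.5531, -0.0875, 0.3585]
tool_rot: [0.186, 0.983, 0.001, -0.001]
ft_force: [1.4, 0.3, -1.8]
finger_gap: 0.0159
finger_force: 40.0
```

Call:
move_arm --moves '[[[0.2,0.25,0],[0,0,-0.05]],[[0.4,0.5,0],[0,0,-0.1]],[[0.6,0.75,0],[0,0,-0.15]],[[0.75,0.93,0],[0,0,-0.2]],[[0.75,0.93,0],[0,0,-0.244]]]'

```text
time: 6.58
position: [0.5005, 0.0821, 0.3588]
tool_rot: [-0.197, 0.98, 0.0, -0.001]
ft_force: [-0.2, -1.0, -2.0]
finger_gap: 0.0159
finger_force: 40.0
```

Call:
move_arm --moves '[[[0,0,0],[0,0,0]],[[0,0,0],[0,0,0]]]'

```text
time: 6.82
position: [0.5013, 0.0792, 0.3592]
tool_rot: [-0.19, 0.982, -0.0, -0.0]
ft_force: [-0.2, -0.3, -1.8]
finger_gap: 0.0161
finger_force: 40.0
```

```bash
python3 - <<'E'
from h import *;from cell import sensors,viewer
import pickle
o=sensors.get_obs();f=viewer.grab_frame('wrist');pickle.dump((o,f),open('w3.pkl','wb'))
cv2.imwrite('pics/w3.png',f['pixels']);print(o['position'],o['joint_pos'])
t=R.from_quat(o['tool_rot']).as_matrix();print('yaw',np.degrees(np.arctan2(t[1,:2],t[0,:2])),t[:,2])
for a,ce,r,_ in blobs(f,'yellow'):print(a,ce,cv2.boxPoints(r).round(0).tolist(),plane(f,ce,.036,o).round(4))
E
```

```text
[0.50130213 0.07922443 0.35924676] [-0.49714472  0.26915927  0.32650097  1.95768954 -0.10595689  0.93166902
  1.8354361 ]
yaw [-158.06420769  111.93580327] [-5.51619713e-04 -5.14924363e-04 -9.99999715e-01]
197 [286.7 194.6] [[275.0, 191.0], [299.0, 191.0], [299.0, 199.0], [275.0, 199.0]] [[0.5122 0.0503 0.036 ]]
198 [349.1 194.5] [[337.0, 191.0], [361.0, 191.0], [361.0, 199.0], [337.0, 199.0]] [[0.4878 0.1108 0.036 ]]
254 [279.1 316.2] [[275.0, 342.0], [277.0, 285.0], [284.0, 285.0], [283.0, 342.0]] [[0.6516 0.0931 0.036 ]]
234 [353.6 317.1] [[350.0, 286.0], [356.0, 286.0], [356.0, 342.0], [350.0, 342.0]] [[0.6203 0.1741 0.036 ]]
```

View pics/w3.png

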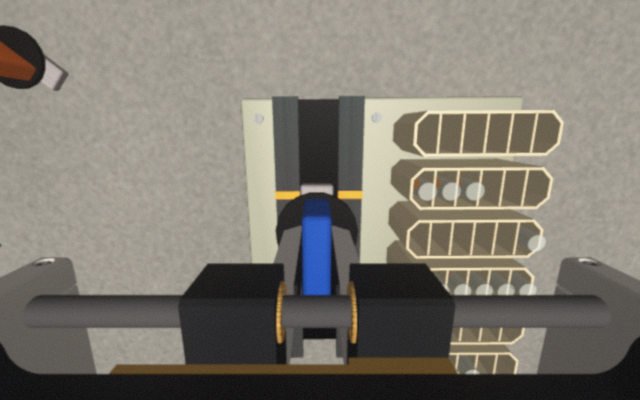

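The marks at (287,195) and (349,195) put the slot mark at (0.500,0.0805) and 22.0°. The wing at x≈317 lines up with the slot centre at 318. Correcting 1.7 mm and lowering.

Call:
move_arm --moves '[[[0.005,0.011,0.2],[0,0,0]],[[0.005,0.011,0.35],[0,0,0]],[[0.005,0.011,0.35],[0,0,0]]]'

```text
time: 7.25
position: [0.4996, 0.0809, 0.306]
tool_rot: [-0.191, 0.981, -0.0, -0.001]
ft_force: [0.4, -0.8, -1.4]
finger_gap: 0.0157
finger_force: 40.0
```

Call:
move_arm --moves '[[[0,0,0.1],[0,0,0]],[[0,0,0.2],[0,0,0]],[[0,0,0.28],[0,0,0]],[[0,0,0.34],[0,0,0]],[[0,0,0.36],[0,0,0]]]'

```text
time: 7.88
position: [0.4998, 0.0812, 0.2526]
tool_rot: [-0.193, 0.981, -0.0, -0.0]
ft_force: [-0.2, -0.2, -1.3]
finger_gap: 0.0157
finger_force: 40.0
```

Call:
move_arm --moves '[[[0,0,0],[0,0,0]],[[0,0,0],[0,0,0]]]'

```text
time: 8.12
position: [0.5, 0.0813, 0.2535]
tool_rot: [-0.193, 0.981, -0.0, 0.0]
ft_force: [0.7, -0.1, -1.3]
finger_gap: 0.0157
finger_force: 40.0
```

Call:
move_arm --moves '[[[0,0,0.01],[0,0,0]],[[0,0,0.016],[0,0,0]],[[0,0,0.016],[0,0,0]]]'

```text
time: 8.5
position: [0.4998, 0.0812, 0.2507]
tool_rot: [-0.193, 0.981, -0.0, -0.0]
ft_force: [0.0, -0.3, -1.9]
finger_gap: 0.016
finger_force: 40.0
```

```bash
python3 - <<'E'
from h import *;from cell import sensors,viewer
f=viewer.grab_frame('side');o=sensors.get_obs()
cv2.imwrite('pics/s1.png',cv2.resize(f['pixels'][190:390,220:470],None,fx=3,fy=3));print(o['position'],o['ft_force'],o['time'])
E
```

```text
[0.49982993 0.08123893 0.25076753] [-0.11377517 -0.54022309 -2.34184401] 8.55
```

View pics/s1.png

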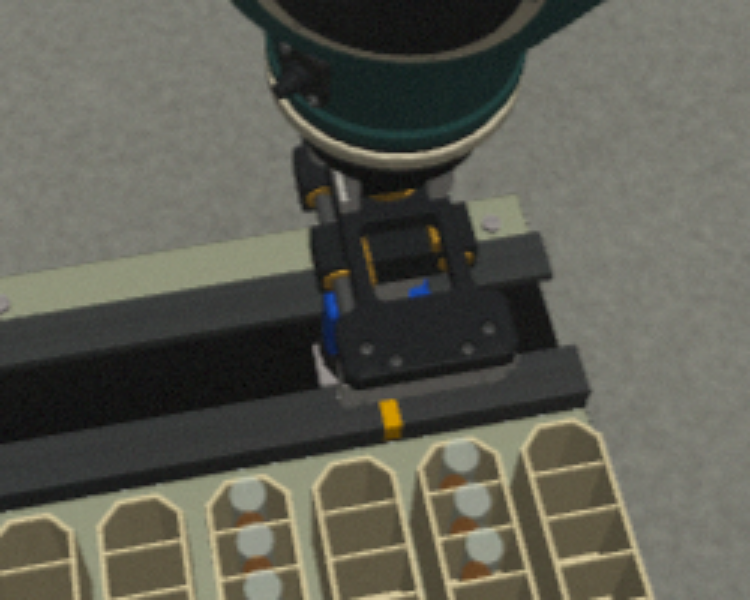

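The foot has entered the slot and the collar is at lip level; no force is felt. Making the quarter turn.

Call:
move_arm --moves '[[[0,0,0],[0,0,0.05]],[[0,0,0],[0,0,0.1]],[[0,0,0],[0,0,0.15]],[[0,0,0],[0,0,0.2]],[[0,0,0],[0,0,0.25]]]'

```text
time: 9.18
position: [0.4998, 0.0813, 0.2508]
tool_rot: [0.2, 0.98, 0.0, 0.0]
ft_force: [-0.0, 0.7, -1.4]
finger_gap: 0.0154
finger_force: 40.0
```

Call:
move_arm --moves '[[[0,0,0],[0,0,0.05]],[[0,0,0],[0,0,0.1]],[[0,0,0],[0,0,0.15]],[[0,0,0],[0,0,0.2]],[[0,0,0],[0,0,0.252]]]'

```text
time: 9.8
position: [0.4999, 0.0813, 0.2509]
tool_rot: [0.562, 0.827, 0.0, 0.0]
ft_force: [-1.3, 0.2, -2.0]
finger_gap: 0.0159
finger_force: 40.0
```

Call:
move_arm --moves '[[[0,0,0],[0,0,0]],[[0,0,0],[0,0,0]],[[0,0,0],[0,0,0]]]'

```text
time: 10.18
position: [0.4999, 0.0812, 0.2509]
tool_rot: [0.559, 0.829, 0.0, 0.0]
ft_force: [-0.4, -0.4, -1.2]
finger_gap: 0.0155
finger_force: 40.0
```

Call:
move_arm --moves '[[[0,0,0.006],[0,0,0]],[[0,0,0.006],[0,0,0]]]'

```text
time: 10.42
position: [0.5, 0.081, 0.2505]
tool_rot: [0.56, 0.828, 0.0, -0.0]
ft_force: [-5.7, -0.4, 16.7]
finger_gap: 0.0158
finger_force: 40.0
```

Call:
move_arm --moves '[[[0,0,0],[0,0,0]],[[0,0,0],[0,0,0]],[[0,0,0],[0,0,0]],[[0,0,0],[0,0,0]],[[0,0,0],[0,0,0]]]' --fingers -1

```text
time: 11.05
position: [0.4998, 0.0813, 0.2498]
tool_rot: [0.56, 0.828, -0.0, 0.0]
ft_force: [0.1, -1.0, -0.7]
finger_gap: 0.0628
finger_force: 0.0
```

Call:
move_arm --moves '[[[0,0,-0.2],[0,0,0]],[[0,0,-0.5],[0,0,0]],[[0,0,-0.8],[0,0,0]],[[0,0,-1],[0,0,0]],[[0,0,-1],[0,0,0]]]'

```text
time: 11.68
position: [0.5002, 0.0813, 0.4016]
tool_rot: [0.56, 0.828, 0.002, 0.001]
ft_force: [-0.2, -0.4, -0.4]
finger_gap: 0.0941
finger_force: 0.0
```

```bash
python3 - <<'E'
from h import *;from cell import sensors,viewer
import pickle
o=sensors.get_obs();f=viewer.grab_frame('wrist')
cv2.imwrite('pics/w4.png',f['pixels']);print(o['position'],o['finger_gap'],o['time'])
for a,ce,r,_ in blobs(f,'yellow'):print(a,ce,plane(f,ce,.036,o).round(4))
for a,ce,r,_ in blobs(f,'blue'):
    b=cv2.boxPoints(r);P=plane(f,b,.084+.025,o);print('blue',a,ce,b.round(0).tolist(),plane(f,ce,.063,o).round(4),plane(f,ce,.084,o).round(4))
    for d in(P[1]-P[0],P[2]-P[1]):print(np.linalg.norm(d),np.degrees(np.arctan2(d[1],d[0])))
E
```

```text
[0.50016642 0.08125676 0.40163592] 0.09405568564835236 11.675
133 [314.5 156.1] [[0.486  0.1153 0.036 ]]
34 [314.9 221.1] [[0.5157 0.0423 0.036 ]]
52 [494.3 287.9] [[0.7652 0.0443 0.036 ]]
321 [114.6 318.1] [[ 0.319  -0.1817  0.036 ]]
446 [515.7 318.7] [[0.8149 0.0149 0.036 ]]
blue 788 [314.7 192.8] [[307.0, 168.0], [323.0, 168.0], [323.0, 218.0], [307.0, 218.0]] [[0.5001 0.0807 0.063 ]] [[0.4984 0.0851 0.084 ]]
0.014713899278565059 21.81889370338281
0.04812333265459504 -67.8406505404308
```

View pics/w4.png

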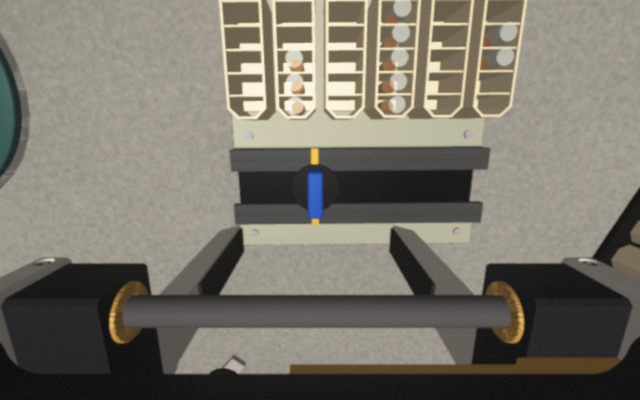

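The wing stands square across the slot at (315,193), in line with the marks at (315,156) and (315,221). It measures within 1 mm of the mark. It is released and the gripper is clear above, so I'm handing in.

```bash
python3 -c "
from cell import ticket;print(ticket.sign_off())"
```

```text
the job is handed in; nothing more can be done
None
```

The blue stop is locked in the T-slot at the yellow mark, square across the slot and released; I never touched the orange stop, and the job is handed in, with no verdict returned.

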